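# Bolt down the card stand and hold the spring clamp open over the card

### The arm

A 6-joint arm with a two-finger parallel gripper is mounted at the origin on the work surface. World frame = base frame: x ahead of the robot, y to its left, z up, the work surface at z = 0. Lengths are in m, angles in rad, forces in N, time in s.
With the tool pointing down it reaches from about 0.425 to 0.95 m from the base axis. Payload 3.5 kg.
Tool frame: the origin (TCP) lies midway between the tips of the shut fingers; the grasp point (between the pads) lies 19 mm behind it (ctrl.hold_point_z is the distance from the TCP to the grasp point, in m); z points along the fingers, y is the line along which they close (so a half turn about z gives the same grasp; the last joint's range is limited). The gripper opens to 85 mm and grips with 20 to 120 N. Pads are 22 mm wide; open, the fingers measure 114 mm over their backs; the gripper's body (76 mm by 85 mm) begins 54 mm behind the grasp point. The pads swing forward as they close: fully open they stand 13 mm farther back than shut.
Start: joints at [1.17, 0.286, 1.577, -0, 1.279, -0.15], TCP at [0.167, 0.654, 0.21] pointing down, gripper open.
Joint ranges: [-2.77, 2.77], [-0.9, 2.22], [0.21, 2.48], [-1.53, 4.67], [0.24, 2.81], [-2.84, 2.84]. Speed limits (rad/s): [2.79, 2.79, 3.14, 3.14, 3.14, 3.14].

### API

Orientations are given as a unit quaternion [x, y, z, w].
In Python, from plant import readout, cams, sign_off, ctrl gives the robot as it stands. The module is installed in compiled form; this text tells all that it offers.
- The arm moves only by the tool step_arm, never from a script. Its argument "increments" is a list of rows, each a list of 2 entries, a list of its own where there are three numbers: the shift along the world's x, y, z in mm, then the turn, a rotation vector about the world's x, y, z in rad. In form: [[[x, y, z], [rx, ry, rz]], ...]. A call has 1 to 8 rows; each row shifts and turns the commanded pose from where the row before left it; what a row does not reach is not made up. A row lasts 1/12 s, in which the tool goes at most 41.7 mm and 7.16 degrees, less where a joint would pass 70% of its speed; a pose out of reach is approached as far as the arm can. A call is refused whole if a number of a shift passes 41.7 or a number of a turn 0.125, either way. A call with a gripper value outside its range is refused whole. "fingers" is the opening, from -1 (shut) to 1 (fully open), set as the call begins (left out, the last holds). The fingers move at their own pace and stop on an object; "grip_force" is the grip in N (left out, the last holds). Time passes only in rows, so rows that do not move let the fingers close. It gives the time, the measured TCP pose, the force, the opening and the grip force at its end, in the units of the state.
- readout.get_state(): the state, without advancing time (a new reading comes with each control period).
- cams.read_camera(name): name is "scene" or "side" or "wrist"; returns the picture (384x512x3 uint8, red, green, blue); there is no depth.
- cams.get_calibration(name): a dict with "fx", "fy", "cx", "cy" (pixels), "distortion" ([k1, k2, p1, p2, k3] as OpenCV has them; the pictures are not rectified), "eye" and "rotation" of the camera in the world; the wrist camera has in their place "T_tool_cam" (4x4, takes a point from camera to tool coordinates, whose origin is the TCP and whose axes are the flange's). Camera axes: x right, y up, looking along -z (the intrinsics and any distortion apply to the point x, -y, -z); pixel columns grow to the right and rows downward; lengths in m; the calibration is good to about 2 mm. A picture is of the moment at which its call begins: read the wrist's pose just before it. get_calibration takes no time and is no camera call.
- sign_off(): hands the job in; it is judged then, once.
The state is a dict: "time": time; "qpos": joint angles; "dq": joint speeds; "joint_efforts": joint torques, N m; "eef_pos": TCP position; "tcp_rot": TCP orientation; "contact_force": force on the tool from outside, world axes, zero at the start; "wrist_torque": the same for the moment, N m; "opening": opening from 0.0 (shut) to 1.0 (fully open); "finger_force": force on a finger pad.
Only numpy, scipy, OpenCV 4.12 (cv2) and the standard library are available. Lean on these libraries where they do the work, as an engineer would, in place of code of your own. Each camera call takes 0.05 s, during which the arm holds its last target. There are 200 camera calls.

### The job

On the roll-out shelf, lock the card stand down first: turn its three captive wing bolts clockwise to their end stops. Then take the larger spring clamp off the wall of the parts tray by squeezing its handles, and hold it wide open around the top edge of the stand's card, one jaw on each side of the card and the clamp touching it nowhere, so that I can slip the count sheet in. Finish while still holding it open there, and leave everything else where it is.

Things in the scene. Friction and masses are not known exactly. Their poses are not given: they have to be found in the camera images.
- stand: steel card stand on the shelf deck; it cannot shift. T-shaped base plate, 6 mm thick: a bar 60 mm (x) by 360 mm (y), and a tail 60 mm wide out to x = +120 mm. Origin on the deck under the middle of the bar, z up. A white card 120 mm wide (y), 4 mm thick (x) stands upright along the bar's middle. Black wing bolts at y = +150 and -150 mm on the bar and at x = +90 mm on the tail
- card_edge (a point): middle of the card's top edge, 130 mm above the deck; y runs along the edge, x is square to the card's faces (which lie at x = -2 and +2 mm), z up
- bolt_left (a joint): angle of the captive quarter-turn wing bolt at the bar's +y end: grows clockwise seen from above; 0 = open stop, wing along the stand's x; 1.571 = locked end stop, wing along the stand's y. It starts part-way and stays where it is left (friction about 0.06 N m)
- bolt_right (a joint): the same for the wing bolt at the bar's -y end
- bolt_tail (a joint): the same for the wing bolt on the tail
- bolt_left_grip (a point): on the axis of bolt_left, half-way up its wing, about 25 mm above the deck; turns with the bolt: x along the wing, z up. The wing is 44 mm long, 10 mm thick and 21 mm high, its top 36 mm above the deck
- bolt_right_grip (a point): the same for bolt_right
- bolt_tail_grip (a point): the same for bolt_tail
- tray: open sheet-metal parts tray, fixed, 140 (x) by 220 (y) by 70 mm high, walls 4 mm; origin under its centre. The clamps are clipped on its +x wall, handles up
- clamp: the larger spring clamp (0.11 kg, 105 x 24 mm, steel, black grips). Origin on its hinge pin, 8 mm above the tray wall's top; x along the pin and the wall, y across the two halves, z up to the grips. Parked, its jaws close on the wall. Grip ends are 55 mm above the pin and 62 mm apart over their outsides; jaw ends 46 mm below the pin; spring coil of 8 mm radius around the pin
- clamp_a (a joint): opening angle of the clamp's +y half: about 0 closed on a 4 mm sheet, 0.32 at its stop. Squeezing the grip ends together opens the jaws; width over the grips is 62 mm at 0, 45 mm at 0.15, 27 mm at 0.3, where the jaw ends gape 31 mm. It takes about 7 N at first, 15 N at the stop
- clamp_b (a joint): the same for the -y half; the two halves always open alike
- clamp_tip_a (a point): inner lower end of the jaw pad of the +y half
- clamp_tip_b (a point): inner lower end of the jaw pad of the -y half
- small_clamp: the small spring clamp (68 mm long), clipped on the same tray wall as the large one; not needed. Origin on its pin
- tape_roll: roll of packing tape lying flat, 100 mm across, 48 mm high; origin under its centre
- screwdriver: screwdriver lying on the deck, 190 mm long; origin under its middle
- wheel: loose black caster wheel lying flat, 100 mm across, 40 mm high; origin under its centre
- tape_cutter: bench tape cutter, 140 x 54 x 75 mm; origin under its centre
- tin: closed tin, 80 mm across, 115 mm high; origin under its centre
- spray_bottle: trigger spray bottle, 74 mm across, 222 mm high; origin under its centre
Not all that is in view belongs to the job. Leave any red look-alike of the clamp alone.

How it is judged:
On the way, in this order (a step that is already met when the one before it is completed fails the run):
1. all three wing bolts are turned clockwise to their end stops (value of joint each of bolt_left, bolt_right, bolt_tail above 1.47 rad), for 0.2 s.
2. the larger clamp is squeezed open in the fingers and lifted clear of the tray wall (height (world z) of clamp above 0.122 m and value of joint clamp_a above 0.1 rad and contact force between the fingers and clamp above 3 N and contact force between clamp and tray below 0.2 N), for 0.1 s.
At the end, for the whole second after the job is handed in: All three bolts within 0.1 rad of their end stops; the fingers hold the larger clamp open (each half over 0.18 rad) and still, a jaw end on each side of the card, 2 mm or more off its face and 8 mm or more below its top edge, the clamp within 48 mm of the card's middle and not touching the stand (all of step 1 and ((x of clamp_tip_a in the frame of card_edge above 0.004 m and x of clamp_tip_b in the frame of card_edge below -0.004 m) or (x of clamp_tip_a in the frame of card_edge below -0.004 m and x of clamp_tip_b in the frame of card_edge above 0.004 m)) and z of each of clamp_tip_a, clamp_tip_b in the frame of card_edge below -0.008 m and y of clamp in the frame of card_edge between -0.048 and 0.048 m and value of joint each of clamp_a, clamp_b above 0.18 rad and contact force between the fingers and clamp above 3 N and contact force between clamp and stand below 0.5 N and linear speed of clamp below 0.03 m/s); the arm keeps its last pose, push and grip.
It fails at once if the small clamp or another loose thing that is not part of the job is shifted by more than 30 mm (distance of any of small_clamp, tape_roll, screwdriver, wheel, tape_cutter, tin, spray_bottle from where it was at the start of the episode above 0.03 m).
It also fails if it takes over 67 s, if anything falls off the work surface, if the arm or the gripper's body presses on something with over 40 N, if the wrist force passes 120 N, or if a joint passes its speed limit or range.

## Working session

There is one attempt and no reset: what is moved stays moved. The work goes in short steps, Python scripts to look and compute and a tool call to move; the robot and the scene stay as the last step left them, time stands still between calls to the robot, and variables do not carry over. Pictures are saved under pics/ and viewed, at most 10 in all, crops included, and the job is handed in when it is done.

Besides the shell and the picture viewer there is one more tool, called after "Call:" in YAML: its name, and indented under it one key for each argument. step_arm: Moves the arm, as the interface text tells. Its arguments: {"type":"object","properties":{"increments":{"type":"array","items":{"type":"array"}},"fingers":{"type":"number"},"grip_force":{"type":"number"}},"required":["increments"]}

```bash
mkdir -p pics; ls
python3 - <<'E'
from plant import readout,cams,ctrl
import cv2,numpy as np
s=readout.get_state()
print(s, ctrl.hold_point_z)
ims=[]
for n in ["scene","side","wrist"]:
    im=cams.read_camera(n); cv2.imwrite(f"pics/{n}0.png",im[:,:,::-1]); ims.append(im)
    c=cams.get_calibration(n); print(n,c)
E
```

```text
pics
{'time': 0.0, 'qpos': array([ 1.16999405e+00,  2.87184593e-01,  1.57819461e+00,  1.97938527e-05,
        1.27858762e+00, -1.50014304e-01]), 'dq': array([-6.14242819e-04, -7.30787263e-04, -1.62207868e-03, -6.17711715e-05,
       -1.16281638e-03, -6.29764254e-04]), 'joint_efforts': array([-1.02030037e-03, -4.05976152e+01, -2.92627949e+01, -2.10026578e-04,
        5.83627334e-03, -4.63519569e-06]), 'eef_pos': array([0.16720822, 0.65322857, 0.20872508]), 'tcp_rot': array([ 1.25068387e-01,  9.92147413e-01, -1.13977490e-03, -3.31933393e-04]), 'contact_force': array([-0.15845801, -0.20216955, -1.2664512 ]), 'wrist_torque': array([ 0.02385353, -0.01078422, -0.00700343]), 'finger_force': 0.0, 'opening': 1.0016401498740126} 0.0187
scene {'fx': 361.12462519261743, 'fy': 361.12462519261743, 'cx': 254.7402145489838, 'cy': 189.96706574576436, 'distortion': array([0.00628353, 0.        , 0.        , 0.        , 0.        ]), 'eye': array([1.09837614, 0.54301376, 1.02388625]), 'rotation': array([0.1386037 , 0.31393597, 0.86433783, 0.36763207])}
side {'fx': 351.5559773599315, 'fy': 351.5559773599315, 'cx': 261.92058679164666, 'cy': 189.35741027270737, 'distortion': array([-0.034389,  0.      ,  0.      ,  0.      ,  0.      ]), 'eye': array([ 0.41639356, -0.78748791,  1.06797646]), 'rotation': array([ 0.33631261, -0.0337657 , -0.06670822,  0.93877778])}
wrist {'fx': 286.26394475852885, 'fy': 286.26394475852885, 'cx': 252.23832440410766, 'cy': 190.91666489503763, 'distortion': array([0.01149142, 0.        , 0.        , 0.        , 0.        ]), 'T_tool_cam': array([[ 5.38368684e-05,  9.54578886e-01,  2.97958297e-01,
         7.69002275e-02],
       [ 9.99999929e-01,  5.95280322e-05, -3.71397837e-04,
         4.71686344e-04],
       [-3.72265405e-04,  2.97958296e-01, -9.54578816e-01,
        -1.63668264e-01],
       [ 0.00000000e+00,  0.00000000e+00,  0.00000000e+00,
         1.00000000e+00]])}
```

View pics/scene0.png

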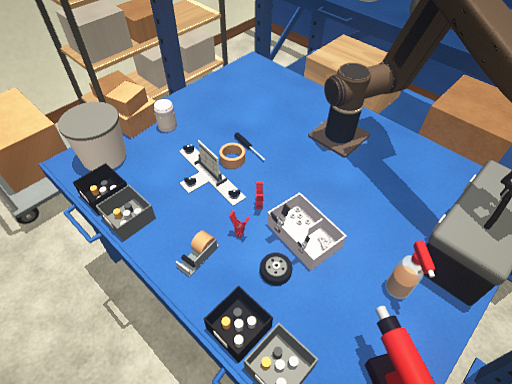

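View pics/side0.png

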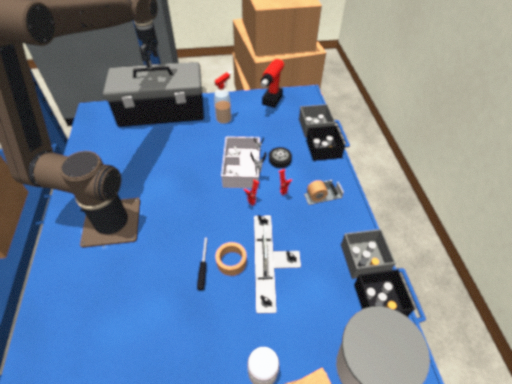

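The scene view shows the stand with its three bolts at about (190,150), (235,193) and (190,182), and the tray at (307,228) with clamps at about (283,212) and (310,240). Red look-alikes stand at (260,195) and (238,225). The side view shows the stand at (265,262), the tray at (242,162), and the red ones at (252,193) and (285,182).

```bash
cat > h.py <<'E'
import cv2,numpy as np
from scipy.spatial.transform import Rotation as R
from plant import cams,readout
def cam(n,s=None):
    c=cams.get_calibration(n)
    K=np.array([[c['fx'],0,c['cx']],[0,c['fy'],c['cy']],[0,0,1]]);D=np.array(c['distortion'])
    if n=='wrist':
        s=s or readout.get_state(); T=np.array(c['T_tool_cam']); Rt=R.from_quat(s['tcp_rot']).as_matrix()
        return K,D,Rt@T[:3,:3],Rt@T[:3,3]+s['eef_pos']
    return K,D,R.from_quat(c['rotation']).as_matrix(),np.array(c['eye'])
def ray(C,uv):
    K,D,Rm,e=C
    p=cv2.undistortPoints(np.array(uv,float).reshape(-1,1,2),K,D).reshape(-1,2)
    d=np.c_[p[:,0],-p[:,1],-np.ones(len(p))]@Rm.T
    return e,d
def onz(C,uv,z):
    e,d=ray(C,uv); return e+d*((z-e[2])/d[:,2])[:,None]
def proj(C,P):
    K,D,Rm,e=C; q=(np.atleast_2d(P)-e)@Rm
    return cv2.projectPoints(q*[1,-1,-1],np.zeros(3),np.zeros(3),K,D)[0].reshape(-1,2)
def tri(C1,u1,C2,u2):
    a,d=ray(C1,[u1]);b,f=ray(C2,[u2]);d=d[0];f=f[0]
    t=np.linalg.lstsq(np.c_[d,-f],b-a,rcond=None)[0]
    p,q=a+t[0]*d,b+t[1]*f
    return (p+q)/2,np.linalg.norm(p-q)
E
python3 - <<'E'
from h import *
a=cv2.imread('pics/scene0.png');b=cv2.imread('pics/side0.png')
A=cv2.resize(a[130:210,165:265],(400,320),interpolation=cv2.INTER_CUBIC)
B=cv2.resize(a[180:260,225:325+25],(500,320),interpolation=cv2.INTER_CUBIC)[:,:400]
Cc=cv2.resize(b[205:325,215:315],(400,480),interpolation=cv2.INTER_CUBIC)[:280]
Cc=cv2.resize(b[208:318,230:310],(400,550),interpolation=cv2.INTER_CUBIC)
D=cv2.resize(b[125:210,215:300],(400,400),interpolation=cv2.INTER_CUBIC)
im=np.zeros((600,800,3),np.uint8)
im[:320,:400]=A;im[:320,400:]=B
im[320:,:400]=cv2.resize(b[210:315,225:305],(213*1,280)) .repeat(1,axis=1)[:, :0].sum() if 0 else 0
im[320:600,0:400]=cv2.resize(b[208:320,225:385],(400,280),interpolation=cv2.INTER_CUBIC)
im[320:600,400:800]=cv2.resize(b[128:212,215:335],(400,280),interpolation=cv2.INTER_CUBIC)
cv2.imwrite('pics/c1.png',im)
C1=cam('scene');C2=cam('side')
print(tri(C1,(190,146),C2,(264,219)))
print(onz(C1,[(179,184),(190,148),(242,202)],0.006),onz(C2,[(299,259),(264,219),(265,308)],.006))
E
```

```text
(array([ 0.56171322, -0.21300947,  0.19468437]), np.float64(0.07677291330273382))
[[ 0.6477386  -0.26665344  0.006     ]
 [ 0.49417086 -0.3879863   0.006     ]
 [ 0.54459259 -0.03765105  0.006     ]] [[ 0.6444901  -0.24269219  0.006     ]
 [ 0.55215238 -0.06465801  0.006     ]
 [ 0.50487718 -0.39309204  0.006     ]]
```

View pics/c1.png

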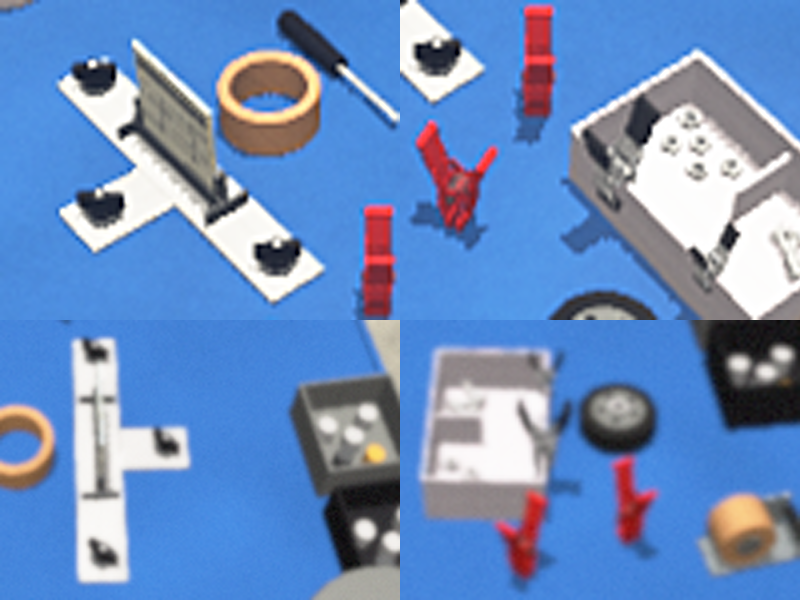

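View pics/wrist0.png

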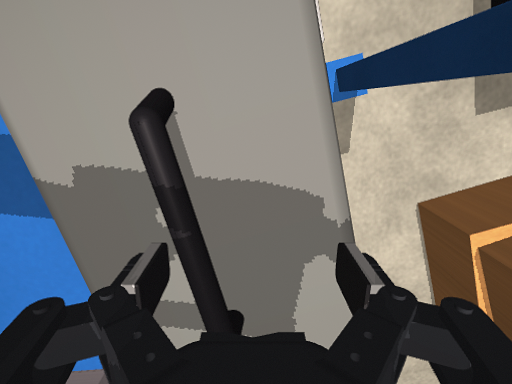

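Crop: black wing bolts are seen in both views, and the card is upright on the bar. Clamp candidates: steel/black at scene (278,220), larger, at the tray wall's near end; steel/black at scene (306,241), smaller; red at (260,195) and (238,225), look-alikes to be left alone. The choice is (278,220). The wrist view shows only the toolbox.

Run:
```python
from h import *
C1=cam('scene');C2=cam('side')
np.set_printoptions(precision=4,suppress=True)
P=dict(bl=((234.3,193.5),(263.8,220)),br=((188.8,148.8),(266.2,301.2)),bt=((190.2,181.5),(291.8,256)),
 pin=((277.5,221.5),(258.5,160)),gin=((285.5,209),(251.6,153.5)),gout=((274.2,215),(265.4,153.5)),small=((304.5,246),(260,141)),
 card1=((199,141),(262.8,271)),card2=((218.3,159.5),(263.3,230)))
for k,(a,b) in P.items(): print(k,*tri(C1,a,C2,b),onz(C1,[a],.025)[0][:2],onz(C2,[b],.025)[0][:2])
# plate corners by white mask
for n,C,(x0,y0,x1,y1) in (('scene',C1,(165,130,255,212)),('side',C2,(245,208,305,318))):
    im=cv2.imread(f'pics/{n}0.png').astype(int); m=(im.min(2)>150).astype(np.uint8)
    q=np.zeros_like(m);q[y0:y1,x0:x1]=m[y0:y1,x0:x1]
    ys,xs=np.nonzero(q);pts=onz(C,np.c_[xs,ys],.006)
    print(n,pts.min(0),pts.max(0)); 
    r=cv2.minAreaRect(pts[:,:2].astype(np.float32)*1000);print(r)
# tray +x wall
```

```text
bl [ 0.5468 -0.0775  0.0208] 0.0049151774648021175 [ 0.5467 -0.0741] [ 0.5484 -0.0818]
br [ 0.5095 -0.3766  0.0188] 0.0028447429089713573 [ 0.5118 -0.3704] [ 0.5102 -0.3797]
bt [ 0.6188 -0.2354  0.0208] 0.0021865088764175832 [ 0.6198 -0.2317] [ 0.6189 -0.2381]
pin [0.5652 0.1486 0.0932] 0.008397395950494546 [0.5307 0.1183] [0.572  0.2173]
gin [0.5366 0.1506 0.1314] 0.003597412379579764 [0.4718 0.1033] [0.5487 0.2587]
gout [0.5845 0.1418 0.1361] 0.0034877424729198975 [0.5183 0.0922] [0.6061 0.2512]
small [0.5814 0.2624 0.0903] 0.005495706034183712 [0.5423 0.2437] [0.5947 0.3301]
card1 [ 0.5043 -0.3115  0.0972] 0.008942674961739814 [ 0.4533 -0.3764] [ 0.515  -0.2786]
card2 [ 0.5273 -0.1759  0.1102] 0.006621005604538707 [ 0.4704 -0.2418] [ 0.5402 -0.1236]
scene [ 0.3149 -0.4106  0.006 ] [ 0.6493 -0.0455  0.006 ]
((510.8299560546875, -237.57003784179688), (317.9395446777344, 297.7625427246094), 36.073219299316406)
side [ 0.4662 -0.4097  0.006 ] [ 0.6502 -0.0464  0.006 ]
((559.1590576171875, -226.40151977539062), (182.86166381835938, 363.6346740722656), 2.8591244220733643)
```

Call:
step_arm:
  increments:
    - [[0,0,35],[0,0,0]]
    - [[0,0,35],[0,0,0]]
    - [[27,-29,0],[0,0,0]]
    - [[28,-30,0],[0,0,0]]
    - [[28,-30,0],[0,0,0]]
    - [[28,-30,0],[0,0,0]]
    - [[28,-30,0],[0,0,0]]
    - [[28,-30,0],[0,0,0]]

```text
time: 0.82
eef_pos: [0.3352, 0.4732, 0.2798]
tcp_rot: [0.125, 0.992, -0.0, -0.0]
contact_force: [0.1, 0.3, 0.2]
opening: 1.003
finger_force: 0.0
```

Call:
step_arm:
  increments:
    - [[28,-30,0],[0,0,0]]
    - [[28,-30,0],[0,0,0]]
    - [[28,-30,0],[0,0,0]]
    - [[28,-30,0],[0,0,0]]
    - [[28,-30,0],[0,0,0]]
    - [[28,-30,0],[0,0,0]]
    - [[28,-30,0],[0,0,0]]
    - [[28,-30,0],[0,0,0]]

```text
time: 1.48
eef_pos: [0.5593, 0.2331, 0.2798]
tcp_rot: [0.125, 0.992, -0.0, -0.0]
contact_force: [1.3, 0.5, 0.8]
opening: 0.999
finger_force: 0.0
```

Call:
step_arm:
  increments:
    - [[20,-30,0],[0,0,0]]
    - [[10,-20,0],[0,0,0]]
    - [[0,0,0],[0,0,0]]
    - [[0,0,0],[0,0,0]]
  fingers: 0.0

```text
time: 1.82
eef_pos: [0.5887, 0.1838, 0.2794]
tcp_rot: [0.126, 0.992, 0.0, -0.001]
contact_force: [0.9, 0.1, -0.0]
opening: 0.502
finger_force: 0.0
```

Run:
```python
from h import *
import pickle
s=readout.get_state(); im=cams.read_camera('wrist'); cv2.imwrite('pics/w1.png',im[:,:,::-1]); pickle.dump(s,open('w1.pkl','wb'))
print(s['time'],s['eef_pos'],s['tcp_rot'],s['qpos'],s['opening'])
```

```text
1.8167 [0.58867115 0.18380003 0.27940099] [ 1.26345131e-01  9.91986067e-01  3.61961958e-05 -7.41001287e-04] [ 1.38081928e-01  1.15223834e-01  1.64935487e+00  4.66285987e-04
  1.37842539e+00 -1.17943638e+00] 0.5021852210748813
```

Call:
step_arm:
  increments:
    - [[4,-40,0],[0,0,0]]
    - [[4,-40,0],[0,0,0]]
    - [[4,-40,0],[0,0,0]]
    - [[4,-40,0],[0,0,0]]
    - [[4,-40,0],[0,0,0]]
    - [[4,-40,0],[0,0,0]]
    - [[4,-40,0],[0,0,0]]
    - [[4,-40,0],[0,0,0]]

```text
time: 2.53
eef_pos: [0.6204, -0.1348, 0.2804]
tcp_rot: [0.124, 0.992, 0.0, 0.0]
contact_force: [0.3, 0.1, 0.1]
opening: 0.498
finger_force: 0.0
```

Call:
step_arm:
  increments:
    - [[4,-40,0],[0,0,0]]
    - [[0,-30,0],[0,0,0]]
    - [[0,0,0],[0,0,0]]
    - [[0,0,0],[0,0,0]]

```text
time: 2.87
eef_pos: [0.6244, -0.2048, 0.2797]
tcp_rot: [0.125, 0.992, 0.001, -0.0]
contact_force: [-0.1, 0.3, -0.4]
opening: 0.502
finger_force: 0.0
```

Run:
```python
from h import *
import pickle
s=readout.get_state(); im=cams.read_camera('wrist'); cv2.imwrite('pics/w2.png',im[:,:,::-1]); pickle.dump(s,open('w2.pkl','wb'))
print(s['time'],s['eef_pos'],s['tcp_rot'],s['qpos'])
C=cam('wrist',s)
print(proj(C,[[.547,-.0775,.025],[.5095,-.3766,.025],[.618,-.236,.025],[.528,-.227,.13]]))
C0=cam('wrist',pickle.load(open('w1.pkl','rb')))
print(proj(C0,[[.565,.149,.078],[.581,.262,.078]]))
a=cv2.imread('pics/w1.png');b=cv2.imread('pics/w2.png')
m=np.zeros((600,800,3),np.uint8)
m[:300]=cv2.resize(a[20:215],(800,305),interpolation=cv2.INTER_CUBIC)[:300]
m[300:]=cv2.resize(b[20:215],(800,305),interpolation=cv2.INTER_CUBIC)[:300]
cv2.imwrite('pics/m2.png',m)
```

```text
2.8667 [ 0.62443066 -0.20484877  0.2797265 ] [ 1.25458314e-01  9.92098709e-01  5.00641448e-04 -3.34480591e-04] [-4.71438356e-01  2.05217365e-01  1.54739590e+00  7.27274958e-04
  1.38994807e+00 -1.79078623e+00]
[[328.0354784   78.5700869 ]
 [112.19454157 107.62606221]
 [230.1360647  157.32673538]
 [207.48836524  90.3831114 ]]
[[220.886033   152.99462295]
 [309.92633873 142.91914498]]
```

View pics/m2.png

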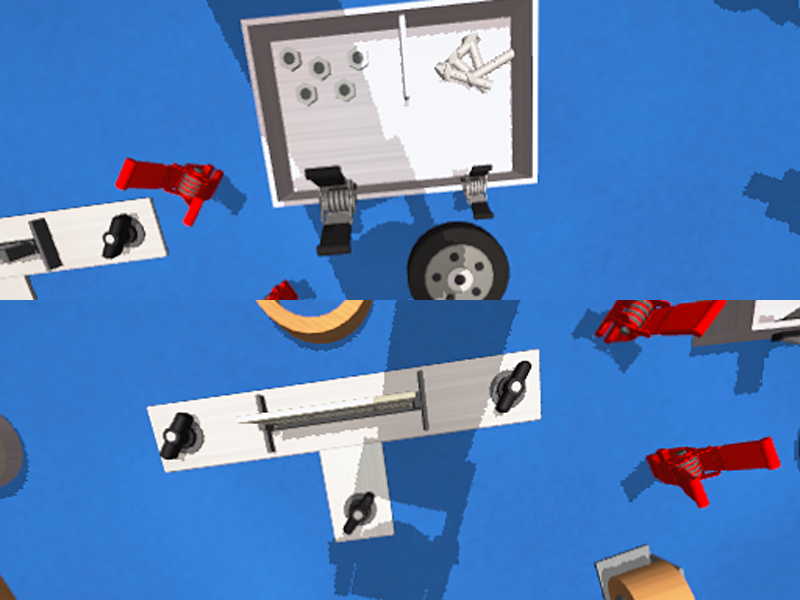

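The upper half shows the larger clamp at (335,205), whose grips span the tray wall, and the smaller at (478,190). The lower half shows the wings of all three bolts at (178,436), (515,385) and (360,512), each part-turned.

Run:
```python
from h import *
import pickle
np.set_printoptions(precision=4,suppress=True)
C=cam('wrist',pickle.load(open('w2.pkl','rb')));im=cv2.imread('pics/w2.png').astype(int)
k=512/800
for n,(u,v) in dict(R=(178,436),L=(515,385),T=(360,512)).items():
    u=u*k;v=(v-300)*k+20
    m=np.zeros(im.shape[:2],np.uint8);w=18
    y,x=int(v),int(u);m[y-w:y+w,x-w:x+w]=(im[y-w:y+w,x-w:x+w].max(2)<55)
    nn,lab,st,ce=cv2.connectedComponentsWithStats(m);i=1+np.argmax(st[1:,4])
    ys,xs=np.nonzero(lab==i);P=onz(C,np.c_[xs,ys],.03)[:,:2]
    r=cv2.minAreaRect((P*1000).astype(np.float32));b=cv2.boxPoints(r)
    e=b[1]-b[0];f=b[2]-b[1];l=e if np.hypot(*e)>np.hypot(*f) else f
    ang=np.arctan2(l[1],l[0])
    q=P-P.mean(0);V=np.linalg.svd(q,full_matrices=False)[2][0];a2=np.arctan2(V[1],V[0])
    th=[(-(a+.125)+np.pi)%np.pi for a in(ang,a2)]
    print(n,(u,v),st[i],r,'theta',th)
# white plate bar rect
m=(im.min(2)>120).astype(np.uint8)
C0=cam('wrist',pickle.load(open('w1.pkl','rb')))
W=lambda u,v,z:onz(C0,[(u*k,v*k+20)],z)[0]
print('wall +x outer edge',W(278,207,.07),W(535,180,.07))
print('clamp coil',W(338,205,.083),'grips outer',W(333,252,.133),'inner',W(325,170,.133), W(325,180,.133))
print('small',W(478,190,.075))
print('card top ends from w2',[onz(C,[(u*k,(v-300)*k+20)],.13)[0] for u,v in((240,418),(415,395))])
print('red near L top',[onz(C,[(u*k,(v-300)*k+20)],.05)[0] for u,v in((690,462),(650,310),(600,320))])
```

```text
R (113.92, 107.04) [103  92  23  30 328] ((511.3287048339844, -371.8763732910156), (24.338703155517578, 45.32390213012695), 34.16789245605469) theta [np.float32(0.84945416), np.float64(0.7394193563344196)]
L (329.6, 74.4) [317  59  23  33 230] ((541.7193603515625, -79.26734161376953), (20.787277221679688, 44.308929443359375), 38.73984146118164) theta [np.float32(0.76965785), np.float64(0.624155986715921)]
T (230.4, 155.68) [220 143  19  27 197] ((614.3901977539062, -236.77761840820312), (17.38006591796875, 43.33351135253906), 54.29140090942383) theta [np.float32(0.4982326), np.float64(0.7124552355433083)]
wall +x outer edge [0.5514 0.0936 0.07  ] [0.5832 0.3055 0.07  ]
clamp coil [0.5607 0.1448 0.083 ] grips outer [0.5859 0.1398 0.133 ] inner [0.5292 0.1513 0.133 ] [0.5356 0.1493 0.133 ]
small [0.5786 0.2579 0.075 ]
card top ends from w2 [array([ 0.519 , -0.2825,  0.13  ]), array([ 0.5339, -0.1667,  0.13  ])]
red near L top [array([0.6409, 0.0529, 0.05  ]), array([0.5158, 0.0292, 0.05  ]), array([ 0.5129, -0.009 ,  0.05  ])]
```

Call:
step_arm:
  increments:
    - [[-2,-8,-20],[0,0,-0.122]]
    - [[-2,-8,-20],[0,0,-0.122]]
    - [[-2,-8,-20],[0,0,-0.122]]
    - [[-2,-8,-20],[0,0,-0.122]]
    - [[0,0,-30],[0,0,-0.122]]
    - [[0,0,-35],[0,0,0]]
    - [[0,0,-35],[0,0,0]]
    - [[0,0,-35],[0,0,0]]

```text
time: 3.58
eef_pos: [0.6172, -0.2342, 0.0645]
tcp_rot: [0.416, 0.909, 0.0, 0.001]
contact_force: [-0.2, -0.4, -0.2]
opening: 0.498
finger_force: 0.0
```

Call:
step_arm:
  increments:
    - [[0,0,-20],[0,0,0]]
    - [[0,0,0],[0,0,0]]
    - [[0,0,0],[0,0,0]]

```text
time: 3.83
eef_pos: [0.6162, -0.2344, 0.0442]
tcp_rot: [0.416, 0.909, 0.0, -0.001]
contact_force: [-0.4, -0.3, 1.4]
opening: 0.497
finger_force: 0.0
```

Run:
```python
from h import *
s=readout.get_state(); print(s['eef_pos'],s['tcp_rot'],s['qpos'])
im=cams.read_camera('wrist'); a=cams.read_camera('side')
m=np.zeros((384,800,3),np.uint8);m[:,:512]=im[:,:,::-1];m[:280,512:]=cv2.resize(a[200:320,215:338][:,:,::-1],(288,280))
cv2.imwrite('pics/m3.png',m)
```

```text
[ 0.61618105 -0.2344139   0.0442358 ] [ 4.16002969e-01  9.09362127e-01  2.83589801e-04 -1.40386727e-03] [-5.17308086e-01  4.26367789e-01  1.72000934e+00  3.77758120e-04
  9.98062358e-01 -1.23021773e+00]
```

View pics/m3.png

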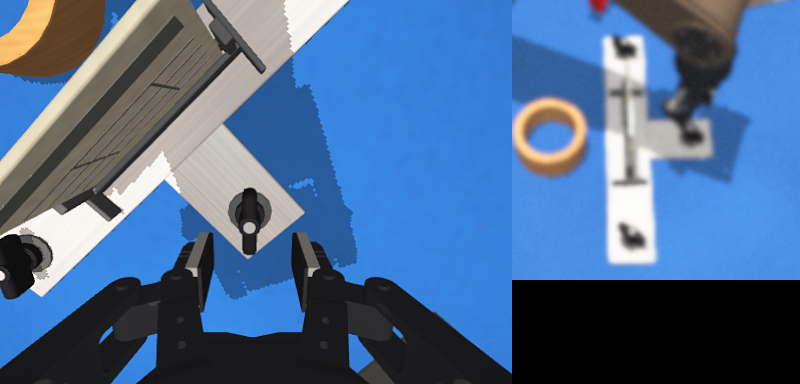

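The wing at (250,222) is aligned with the fingers and centred between them (pads at columns 200 and 305).

Run:
```python
from h import *
C=cam('wrist');print(onz(C,[(249,190),(249,256),(249,221)],.034),proj(C,[readout.get_state()['eef_pos']]))
```

```text
[[ 0.60231273 -0.2210565   0.034     ]
 [ 0.63376714 -0.25776783  0.034     ]
 [ 0.61650268 -0.2376185   0.034     ]] [[252.15312617 230.56877063]]
```

Call:
step_arm:
  increments:
    - [[0,-2,-13],[0,0,0]]
    - [[0,0,-13],[0,0,0]]
    - [[0,0,0],[0,0,0]]
    - [[0,0,0],[0,0,0]]

```text
time: 4.27
eef_pos: [0.6154, -0.2387, 0.0177]
tcp_rot: [0.417, 0.909, 0.0, -0.001]
contact_force: [0.3, -0.1, 0.0]
opening: 0.496
finger_force: 0.0
```

Call:
step_arm:
  increments:
    - [[0,0,0],[0,0,0]]
    - [[0,0,0],[0,0,0]]
    - [[0,0,0],[0,0,0]]
    - [[0,0,0],[0,0,0]]
    - [[0,0,0],[0,0,0]]
  fingers: -1
  grip_force: 30

```text
time: 4.68
eef_pos: [0.6167, -0.2393, 0.0195]
tcp_rot: [0.417, 0.909, -0.0, 0.0]
contact_force: [0.8, -0.4, -0.3]
opening: 0.0
finger_force: 0.0
```

The fingers closed fully without a hold, so I look before going on.

Run:
```python
from h import *
s=readout.get_state(); print(s['eef_pos'],s['opening'],s['finger_force'],s['contact_force'],s['wrist_torque'])
im=cams.read_camera('wrist'); a=cams.read_camera('scene')
m=np.zeros((384,800,3),np.uint8);m[:,:512]=im[:,:,::-1];m[:280,512:]=cv2.resize(a[120:220,150:253][:,:,::-1],(288,280))
cv2.imwrite('pics/m4.png',m)
```

```text
[ 0.61668434 -0.23927566  0.0194852 ] 0.0003006190574698687 0.0 [ 0.75331855 -0.37018324 -0.32463663] [-0.00666265 -0.01633429 -0.04484392]
```

View pics/m4.png

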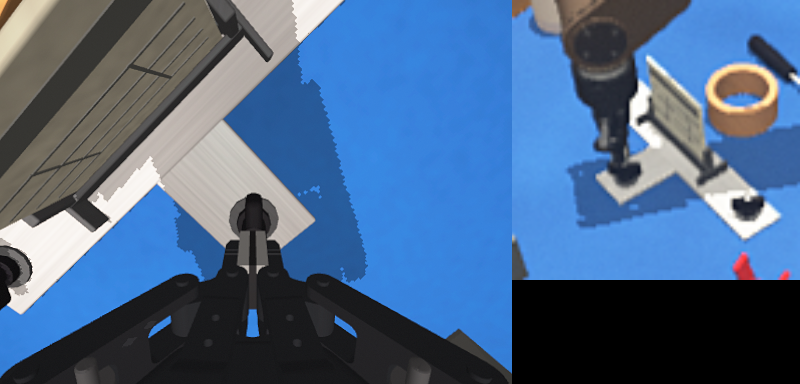

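Run:
```python
from h import *
C=cam('wrist');s=readout.get_state();p=s['eef_pos']
print(onz(C,[(252,217)],.008),onz(C,[(252,217)],.015),onz(C,[(253,195)],.034),proj(C,[p,p+[0,0,.019],[.6163,-.2374,.006],[.6163,-.2374,.036]]))
im=cv2.imread('pics/m4.png')[170:320,170:340];cv2.imwrite('pics/c5.png',cv2.resize(im,(680,600),interpolation=cv2.INTER_CUBIC))
```

```text
[[ 0.61362565 -0.23591516  0.008     ]] [[ 0.61173544 -0.23370551  0.015     ]] [[ 0.59855231 -0.21749424  0.034     ]] [[252.1552757  230.56982292]
 [252.14293319 245.11900511]
 [253.58883587 219.82683913]
 [253.82201421 240.65083277]]
```

View pics/c5.png

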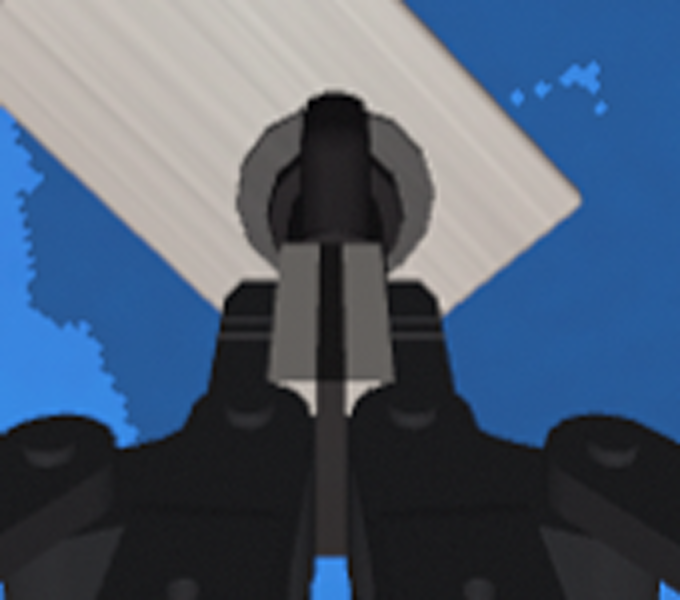

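The view shows the pads over the outer half of the wing, so it is unclear whether they hold it. A small trial turn with the torque reading will tell.

Call:
step_arm:
  increments:
    - [[0,0,0],[0,0,-0.1]]
    - [[0,0,0],[0,0,-0.1]]
    - [[0,0,0],[0,0,0]]
    - [[0,0,0],[0,0,0]]

```text
time: 5.12
eef_pos: [0.6165, -0.2391, 0.0192]
tcp_rot: [0.505, 0.863, -0.0, 0.0]
contact_force: [-0.7, 0.6, -1.3]
opening: -0.006
finger_force: 0.0
```

Run:
```python
from h import *
C1=cam('scene')
s=readout.get_state(); p=s['eef_pos'];print(p,s['opening'],s['finger_force'],s['contact_force'],s['wrist_torque'])
im=cams.read_camera('wrist');cv2.imwrite('pics/w6.png',im[:,:,::-1])
C=cam('wrist',s);t=R.from_quat(s['tcp_rot']).as_matrix()
print(proj(C,[p+.011*t[:,0],p+.011*t[:,0]-.019*t[:,2],p-.03*t[:,2]+.011*t[:,0]]))
print(proj(C1,[p,[.6163,-.2374,.036]]))
g=im.max(2)
for r in range(195,280,8): print(r,g[r,225:282:3])
```

```text
[ 0.61650627 -0.23912628  0.01918818] -0.005827976439915509 0.0 [-0.70007677  0.63825243 -1.29564532] [0.0068603  0.03510589 0.00910509]
[[252.43109824 214.20113049]
 [252.44003559 227.15343675]
 [252.44622274 236.11303392]]
[[189.79632271 181.00845591]
 [189.55285229 178.18470363]]
195 [198 191 198 203 199 196  57  10  15  30 207 200 196 196 196 193 197 199
 204]
203 [194 199 199 195  75  16  23  25  27  24  17  92  94  92  90  90 195 196
 196]
211 [189 196  74  92  95  27  33  39  41  34  25  36  26  22  92  90  91 131
 196]
219 [191 180  88  89  34  38  30  36  39  38  29  18  18  44  40  78  90  81
 197]
227 [194 197  86  90  33  40  26  33  36  37  29  23  17  20  41  91  87 163
 200]
235 [190 194 190 151  85 101 102 103  83  23  51 103 102 102  87 136 197 203
 200]
243 [190  19  28  29  25 104 102 103  73  24  45 102 102 103  25  29  28  21
 185]
251 [ 25  28  28  28  36 103 101 102  55  23  36 102 102 102  59  29  29  29
  24]
259 [ 26  28  29  28  67 102 101 101  35  23  27 102 102 101  96  28  28  28
  27]
267 [ 27  27  28  28  28  20 121 193  73  53  58 192 143  19  28  29  27  28
  27]
275 [28 44 50 48 31 28 28 27 48 53 52 27 26 29 28 47 52 46 27]
```

The fingers shut above the wing: the pad ends in the picture (row 231) fit a height some 20 mm behind the nominal TCP. I'll open, turn back and go lower, watching the force.

Call:
step_arm:
  increments:
    - [[0,0,2],[0,0,0.1]]
    - [[0,0,0],[0,0,0.1]]
    - [[0,0,0],[0,0,0]]
    - [[0,0,0],[0,0,0]]
    - [[0,0,0],[0,0,0]]
  fingers: 0.0

```text
time: 5.58
eef_pos: [0.6165, -0.2391, 0.0211]
tcp_rot: [0.418, 0.909, 0.0, -0.0]
contact_force: [0.6, 1.3, 0.6]
opening: 0.502
finger_force: 0.0
```

Call:
step_arm:
  increments:
    - [[0,0,-5],[0,0,0]]
    - [[0,0,-4],[0,0,0]]
    - [[0,0,-4],[0,0,0]]
    - [[0,0,0],[0,0,0]]

```text
time: 5.92
eef_pos: [0.6155, -0.2385, 0.0064]
tcp_rot: [0.417, 0.909, 0.0, -0.001]
contact_force: [-1.1, 0.4, -1.1]
opening: 0.497
finger_force: 0.0
```

Call:
step_arm:
  increments:
    - [[0,0,0],[0,0,0]]
    - [[0,0,0],[0,0,0]]
    - [[0,0,0],[0,0,0]]
    - [[0,0,0],[0,0,0]]
    - [[0,0,0],[0,0,0]]
  fingers: -1

```text
time: 6.33
eef_pos: [0.617, -0.2388, 0.0084]
tcp_rot: [0.417, 0.909, 0.0, 0.001]
contact_force: [0.7, 1.8, -0.9]
opening: 0.103
finger_force: 32.7
```

Call:
step_arm:
  increments:
    - [[0,0,0],[0,0,-0.115]]
    - [[0,0,0],[0,0,-0.115]]
    - [[0,0,0],[0,0,-0.115]]
    - [[0,0,0],[0,0,-0.115]]
    - [[0,0,0],[0,0,-0.115]]
    - [[0,0,0],[0,0,-0.115]]
    - [[0,0,0],[0,0,-0.115]]
    - [[0,0,0],[0,0,-0.115]]

```text
time: 7.0
eef_pos: [0.6158, -0.2392, 0.0084]
tcp_rot: [0.778, 0.628, -0.001, -0.001]
contact_force: [-1.2, 1.9, 1.7]
opening: 0.102
finger_force: 44.2
```

```bash
cat > st.py <<'E'
from h import *
s=readout.get_state(); t=R.from_quat(s['tcp_rot']).as_matrix()
np.set_printoptions(precision=4,suppress=True)
print(s['time'],s['eef_pos'],'yang',np.arctan2(t[1,1],t[0,1]),s['opening'],s['finger_force'],s['contact_force'],s['wrist_torque'],s['qpos'])
E
python3 st.py
```

```text
7.0 [ 0.6158 -0.2392  0.0084] yang -0.212565564665183 0.10170573145175078 44.15441087214276 [-1.1547  1.8966  1.6666] [0.2575 0.2559 0.8478] [-0.5232  0.4776  1.7251 -0.0018  0.9406 -0.3096]
```

Call:
step_arm:
  increments:
    - [[0,0,0],[0,0,0]]
    - [[0,0,0],[0,0,0]]
    - [[0,0,0],[0,0,0]]
    - [[0,0,30],[0,0,0]]
    - [[0,0,35],[0,0,0.115]]
    - [[0,0,35],[0,0,0.115]]
    - [[0,0,40],[0,0,0.115]]
    - [[0,0,0],[0,0,0.115]]
  fingers: 0.0

```text
time: 7.67
eef_pos: [0.6214, -0.2418, 0.1593]
tcp_rot: [0.61, 0.792, 0.001, 0.009]
contact_force: [1.7, -0.1, 1.6]
opening: 0.5
finger_force: 0.0
```

Call:
step_arm:
  increments:
    - [[-22,-27,0],[0,0,0.115]]
    - [[-22,-27,0],[0,0,0.115]]
    - [[-22,-27,0],[0,0,0.115]]
    - [[-21,-27,0],[0,0,0.115]]
    - [[-21,-28,0],[0,0,0]]
    - [[0,0,-35],[0,0,0]]
    - [[0,0,-35],[0,0,0]]
    - [[0,0,-35],[0,0,0]]

```text
time: 8.33
eef_pos: [0.5084, -0.3767, 0.0432]
tcp_rot: [0.417, 0.909, -0.0, 0.001]
contact_force: [-0.5, -0.3, -0.8]
opening: 0.498
finger_force: 0.0
```

```bash
cat >> st.py <<'E'
im=cams.read_camera('wrist');C=cam('wrist',s);cv2.imwrite(f"pics/t{s['time']:.2f}.png",im[:,:,::-1])
u=proj(C,[s['eef_pos']+[0,0,.036-s['eef_pos'][2]]])[0];print('expect',u)
y,x=int(u[1]),252;m=np.zeros(im.shape[:2],np.uint8);y0=y-70;x0=x-45;m[y0:y+28,x0:x+45]=im[y0:y+28,x0:x+45].max(2)<55
n,lab,stt,ce=cv2.connectedComponentsWithStats(m)
for i in range(1,n):
    if stt[i,4]>150:
        ys,xs=np.nonzero(lab==i);P=onz(C,np.c_[xs,ys],.034)[:,:2];q=P-P.mean(0);V=np.linalg.svd(q,full_matrices=False)[2][0]
        tr=(P-s['eef_pos'][:2])@t[:2,:2];print(stt[i],'mean',P.mean(0),'dir',np.arctan2(V[1],V[0])%np.pi,'tool xy mm',tr.mean(0)*1e3,'x',tr[:,0].min()*1e3,tr[:,0].max()*1e3,'y',tr[:,1].min()*1e3,tr[:,1].max()*1e3)
E
python3 st.py
```

```text
8.3333 [ 0.5084 -0.3767  0.0432] yang 0.7096813439750487 0.4983160690592054 0.0 [-0.5304 -0.2562 -0.7886] [ 0.0058 -0.0217 -0.0236] [-0.7978  0.3743  1.7936  0.0002  0.9705 -1.5076]
expect [252.1569 225.7765]
[ 239  186   30   67 1115] mean [ 0.5054 -0.3716] dir 2.3411187266236175 tool xy mm [5.8899 1.0123] x -20.275657029321074 26.36438353320488 y -8.544861159964366 10.277821991987228
```

Call:
step_arm:
  increments:
    - [[-2,2,-15],[0,0,0]]
    - [[0,0,-15],[0,0,0]]
    - [[0,0,-8],[0,0,0]]
    - [[0,0,0],[0,0,0]]

```text
time: 8.72
eef_pos: [0.5055, -0.3721, 0.0036]
tcp_rot: [0.417, 0.909, 0.001, -0.002]
contact_force: [0.7, -0.8, 0.1]
opening: 0.497
finger_force: 0.0
```

Call:
step_arm:
  increments:
    - [[0,0,0],[0,0,0]]
    - [[0,0,0],[0,0,0]]
    - [[0,0,0],[0,0,0]]
    - [[0,0,0],[0,0,0]]
    - [[0,0,0],[0,0,0]]
  fingers: -1

```text
time: 9.13
eef_pos: [0.5074, -0.374, 0.0069]
tcp_rot: [0.417, 0.909, -0.0, 0.001]
contact_force: [0.1, 0.9, 4.9]
opening: 0.101
finger_force: 33.2
```

Call:
step_arm:
  increments:
    - [[0,0,0],[0,0,-0.115]]
    - [[0,0,0],[0,0,-0.115]]
    - [[0,0,0],[0,0,-0.115]]
    - [[0,0,0],[0,0,-0.115]]
    - [[0,0,0],[0,0,-0.115]]
    - [[0,0,0],[0,0,-0.115]]
    - [[0,0,0],[0,0,-0.115]]
    - [[0,0,0],[0,0,-0.115]]

```text
time: 9.8
eef_pos: [0.5096, -0.3733, 0.007]
tcp_rot: [0.779, 0.627, 0.002, 0.003]
contact_force: [7.0, 3.0, 1.9]
opening: 0.104
finger_force: 46.8
```

```bash
head -4 st.py > s1.py; python3 s1.py
```

```text
9.8 [ 0.5096 -0.3733  0.007 ] yang -0.21465659924545213 0.10358618229709246 46.75831081112847 [7.0324 3.0493 1.9273] [ 0.5604 -1.0937  0.8053] [-0.7941  0.4228  1.807   0.0042  0.9056 -0.582 ]
```

Call:
step_arm:
  increments:
    - [[0,0,0],[0,0,0]]
    - [[0,0,0],[0,0,0]]
    - [[0,0,0],[0,0,0]]
    - [[0,0,40],[0,0,0]]
    - [[0,0,40],[0,0,0.115]]
    - [[0,0,40],[0,0,0.115]]
    - [[0,0,40],[0,0,0.115]]
    - [[0,0,10],[0,0,0.115]]
  fingers: 0.0

```text
time: 10.47
eef_pos: [0.5088, -0.376, 0.1837]
tcp_rot: [0.611, 0.792, -0.001, 0.006]
contact_force: [1.3, 0.4, 0.8]
opening: 0.5
finger_force: 0.0
```

Call:
step_arm:
  increments:
    - [[5,38,0],[0,0,0.115]]
    - [[5,38,0],[0,0,0.115]]
    - [[5,38,0],[0,0,0.115]]
    - [[5,38,0],[0,0,0.115]]
    - [[5,38,0],[0,0,0]]
    - [[5,38,0],[0,0,0]]
    - [[5,38,0],[0,0,0]]
    - [[4,31,0],[0,0,0]]

```text
time: 11.13
eef_pos: [0.5449, -0.0739, 0.1748]
tcp_rot: [0.417, 0.909, 0.0, -0.0]
contact_force: [0.5, 0.3, -0.5]
opening: 0.503
finger_force: 0.0
```

Call:
step_arm:
  increments:
    - [[0,0,-33],[0,0,0]]
    - [[0,0,-33],[0,0,0]]
    - [[0,0,-33],[0,0,0]]
    - [[0,0,-33],[0,0,0]]
    - [[0,0,0],[0,0,0]]

```text
time: 11.55
eef_pos: [0.5392, -0.0743, 0.0356]
tcp_rot: [0.417, 0.909, -0.001, -0.008]
contact_force: [-2.0, 0.6, -1.1]
opening: 0.499
finger_force: 0.0
```

```bash
python3 st.py
```

```text
11.55 [ 0.5392 -0.0743  0.0356] yang 0.7106583892942246 0.4992784005745461 0.0 [-2.0095  0.6341 -1.0831] [-0.0176  0.0749 -0.0073] [-0.3233  0.224   2.0042 -0.0004  0.9286 -1.0337]
expect [252.1481 230.8246]
[ 239  198   31   60 1100] mean [ 0.5384 -0.0718] dir 2.420086083311568 tool xy mm [2.4476 1.065 ] x -19.437047009146767 20.900861551481515 y -8.29805008183123 10.564036590312135
```

```bash
python3 st.py
```

```text
11.6 [ 0.5416 -0.0751  0.039 ] yang 0.7103614322596299 0.4996043428996576 0.0 [0.3283 1.0409 0.3094] [ 0.0551 -0.0211  0.0386] [-0.3233  0.2206  2.0005 -0.0003  0.9306 -1.0335]
expect [252.1825 228.5519]
[ 238  193   30   63 1111] mean [ 0.5394 -0.0726] dir 2.4167573899217283 tool xy mm [ 3.3129 -0.0274] x -19.96687991920166 23.051577226336175 y -9.097053548426718 9.433856570895806
```

Call:
step_arm:
  increments:
    - [[-1,1,-15],[0,0,0.05]]
    - [[0,0,-15],[0,0,0.04]]
    - [[0,0,-4],[0,0,0]]
    - [[0,0,0],[0,0,0]]

```text
time: 11.98
eef_pos: [0.5452, -0.0755, 0.0104]
tcp_rot: [0.376, 0.926, 0.0, 0.001]
contact_force: [0.5, 1.1, -0.6]
opening: 0.503
finger_force: 0.0
```

Call:
step_arm:
  increments:
    - [[0,0,0],[0,0,0]]
    - [[0,0,0],[0,0,0]]
    - [[0,0,0],[0,0,0]]
    - [[0,0,0],[0,0,0]]
    - [[0,0,0],[0,0,0]]
  fingers: -1

```text
time: 12.4
eef_pos: [0.5436, -0.0775, 0.0111]
tcp_rot: [0.375, 0.927, -0.003, -0.001]
contact_force: [-8.0, -6.3, 7.8]
opening: 0.102
finger_force: 30.5
```

Call:
step_arm:
  increments:
    - [[0,0,0],[0,0,-0.125]]
    - [[0,0,0],[0,0,-0.125]]
    - [[0,0,0],[0,0,-0.125]]
    - [[0,0,0],[0,0,-0.125]]
    - [[0,0,0],[0,0,-0.125]]
    - [[0,0,0],[0,0,-0.125]]
    - [[0,0,0],[0,0,-0.125]]
    - [[0,0,0],[0,0,-0.125]]

```text
time: 13.07
eef_pos: [0.5442, -0.0773, 0.0111]
tcp_rot: [0.775, 0.632, -0.002, 0.001]
contact_force: [-4.9, -4.6, 6.7]
opening: 0.101
finger_force: 36.4
```

```bash
python3 s1.py
```

```text
13.0667 [ 0.5442 -0.0773  0.0111] yang -0.2030614400593501 0.10082715163820984 36.37616177788004 [-4.9093 -4.5891  6.706 ] [-0.8488  0.9665  0.5823] [-0.3234  0.2679  2.006  -0.0061  0.8679 -0.1164]
```

Call:
step_arm:
  increments:
    - [[0,0,0],[0,0,0]]
    - [[0,0,0],[0,0,0]]
    - [[0,0,0],[0,0,0]]
    - [[0,0,40],[0,0,0.05]]
    - [[0,0,40],[0,0,0]]
    - [[0,0,40],[0,0,0]]
    - [[0,0,40],[0,0,0]]
    - [[0,0,40],[0,0,0]]
  fingers: 0.0

```text
time: 13.73
eef_pos: [0.5443, -0.0746, 0.2112]
tcp_rot: [0.758, 0.653, 0.0, 0.0]
contact_force: [0.9, -0.2, -0.3]
opening: 0.499
finger_force: 0.0
```

Run:
```python
from h import *
np.set_printoptions(precision=4,suppress=True)
c=cams.get_calibration('wrist');T=np.array(c['T_tool_cam']);K,D,_,_=cam('wrist')
C=(K,D,T[:3,:3],T[:3,3])
for uv,y in(((213,235),-.021),((203,308),-.021),((293,235),.021),((305,308),.021)):
    e,d=ray(C,[uv]);print(uv,e+d[0]*(y-e[1])/d[0][1])
s=readout.get_state();print(s['eef_pos'])
# bolts check in scene & side after clearing
for n in('scene','side'):
    im=cams.read_camera(n);cv2.imwrite(f'pics/{n}b.png',im[:,:,::-1]);Cc=cam(n)
    for k,p in dict(L=(.547,-.077,.028),R=(.5095,-.3745,.028),T=(.6165,-.2385,.028)).items():
        u=proj(Cc,[p])[0];y,x=int(round(u[1])),int(round(u[0]));w=10
        ys,xs=np.nonzero(im[y-w:y+w,x-w:x+w].max(2)<70);P=onz(Cc,np.c_[xs+x-w,ys+y-w],.03)[:,:2]
        q=P-P.mean(0);V=np.linalg.svd(q,full_matrices=False)[2][0];print(n,k,len(xs),P.mean(0),np.arctan2(V[1],V[0])%np.pi,np.ptp(q@V))
```

```text
(213, 235) [ 0.0106 -0.021  -0.0284]
(203, 308) [-0.005  -0.021  -0.0645]
(293, 235) [ 0.0093  0.021  -0.0258]
(305, 308) [-0.0038  0.021  -0.066 ]
[ 0.5443 -0.0746  0.2112]
scene L 44 [ 0.5507 -0.0739] 1.205411196135161 0.04904504856819145
scene R 33 [ 0.5167 -0.3659] 1.2517223954124055 0.05427375824990184
scene T 33 [ 0.6226 -0.2269] 1.326707812237154 0.051671580127996525
side L 16 [ 0.5407 -0.0899] 0.4491907248063175 0.01672914942172392
side R 14 [ 0.5075 -0.3866] 2.4950714107718257 0.012398117083203024
side T 14 [ 0.612  -0.2485] 1.1061206583273666 0.012826517569378068
```

The fingertips' real position is now known: the pads start about 20-27 mm behind the nominal TCP, which explains the first miss. The wings now point along the bar. Next is the clamp.

Call:
step_arm:
  increments:
    - [[3,39,4],[0,0,0]]
    - [[3,39,4],[0,0,0]]
    - [[3,39,4],[0,0,0]]
    - [[3,39,4],[0,0,0]]
    - [[2,39,4],[0,0,0]]
    - [[0,0,0],[0,0,0]]
    - [[0,0,0],[0,0,0]]
    - [[0,0,0],[0,0,0]]
  fingers: 1.0

```text
time: 14.5
eef_pos: [0.5582, 0.1201, 0.2285]
tcp_rot: [0.758, 0.653, -0.0, -0.0]
contact_force: [0.0, -0.7, -0.8]
opening: 1.001
finger_force: 0.0
```

```bash
python3 s1.py
python3 - <<'E'
from h import *
import pickle
np.set_printoptions(precision=4,suppress=True)
s=readout.get_state();pickle.dump(s,open('w7.pkl','wb'));im=cams.read_camera('wrist');cv2.imwrite('pics/w7.png',im[:,:,::-1])
C=cam('wrist',s);print(proj(C,[[.558,.146,.078],[.5859,.1398,.133],[.5292,.1513,.133]]))
m=np.zeros((600,800,3),np.uint8);m[:]=cv2.resize(im[:,:,::-1],(800,600))
cv2.imwrite('pics/m7.png',m)
E
```

```text
14.5 [0.5582 0.1201 0.2285] yang -0.14842540504499016 1.0009155365664173 0.0 [ 0.0355 -0.7308 -0.8203] [0.0057 0.0445 0.0342] [ 0.0344  0.0444  1.8172 -0.0003  1.2808  0.1829]
[[249.3474 150.1901]
 [279.6974 162.129 ]
 [216.7341 158.8925]]
```

View pics/m7.png

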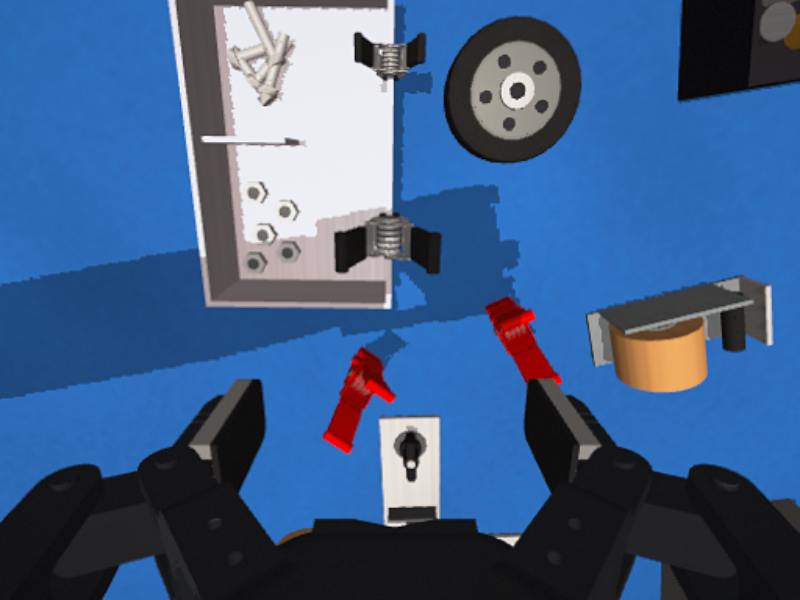

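Close view: the larger clamp, black grips and no red, sits at (388,240) on the tray wall, centred between the fingers and aligned with them. The small clamp at (390,55) and the red ones at (360,400) and (522,340) are clear of the approach.

Call:
step_arm:
  increments:
    - [[0,13,-10],[0,0,0]]
    - [[0,13,-30],[0,0,0]]
    - [[0,0,-30],[0,0,0]]
    - [[0,0,-30],[0,0,0]]
    - [[0,0,-25],[0,0,0]]
    - [[0,0,-15],[0,0,0]]
    - [[0,0,0],[0,0,0]]
    - [[0,0,0],[0,0,0]]

```text
time: 15.22
eef_pos: [0.5575, 0.1454, 0.0875]
tcp_rot: [0.759, 0.652, -0.001, -0.001]
contact_force: [0.5, 0.2, 0.6]
opening: 0.998
finger_force: 0.0
```

Call:
step_arm:
  increments:
    - [[0,0,0],[0,0,0]]
    - [[0,0,0],[0,0,0]]
    - [[0,0,0],[0,0,0]]
    - [[0,0,0],[0,0,0]]
    - [[0,0,0],[0,0,0]]
    - [[0,0,0],[0,0,0]]
    - [[0,0,0],[0,0,0]]
    - [[0,0,0],[0,0,0]]
  fingers: -1
  grip_force: 35

```text
time: 15.88
eef_pos: [0.5657, 0.1466, 0.0998]
tcp_rot: [0.758, 0.652, 0.007, 0.005]
contact_force: [-3.3, 0.9, 24.4]
opening: 0.285
finger_force: 33.2
```

```bash
python3 s1.py
```

```text
15.8833 [0.5657 0.1466 0.0998] yang -0.1502025382510744 0.28477645858243744 33.20492319007968 [-3.3104  0.8646 24.4261] [-0.0058  0.6552 -0.0109] [0.0799 0.1949 1.9006 0.0002 1.029  0.23  ]
```

Call:
step_arm:
  increments:
    - [[0,0,12],[0,0,0]]
    - [[0,0,10],[0,0,0]]
    - [[0,0,10],[0,0,0]]
    - [[0,0,15],[0,0,0]]
    - [[0,0,15],[0,0,0]]
    - [[0,0,20],[0,0,0]]
    - [[0,0,20],[0,0,0]]
    - [[0,0,20],[0,0,0]]

```text
time: 16.55
eef_pos: [0.5578, 0.1458, 0.2115]
tcp_rot: [0.758, 0.652, -0.001, -0.0]
contact_force: [0.2, -0.7, -1.5]
opening: 0.277
finger_force: 33.4
```

```bash
python3 s1.py
python3 - <<'E'
from h import *
ims=[cams.read_camera(n) for n in('scene','side','wrist')]
p=readout.get_state()['eef_pos']
m=np.zeros((600,800,3),np.uint8)
for i,n in enumerate(('scene','side')):
    u=proj(cam(n),[p])[0];y,x=int(u[1]),int(u[0]);print(n,x,y)
    m[:300,i*400:i*400+400]=cv2.resize(ims[i][y-38:y+37,x-50:x+50][:,:,::-1],(400,300),interpolation=cv2.INTER_CUBIC)
    cv2.imwrite(f'pics/{n}8.png',ims[i][:,:,::-1])
cv2.imwrite('pics/w8.png',ims[2][:,:,::-1])
m[300:,200:600]=cv2.resize(ims[2][:,:,::-1],(400,300))
cv2.imwrite('pics/m8.png',m)
E
```

```text
16.55 [0.5578 0.1458 0.2115] yang -0.15005455837699372 0.27704316917105887 33.390798692544195 [ 0.1966 -0.7434 -1.4801] [-0.0437 -0.0224  0.0117] [0.0798 0.0707 1.8211 0.     1.2513 0.2298]
scene 281 195
side 258 137
```

View pics/m8.png

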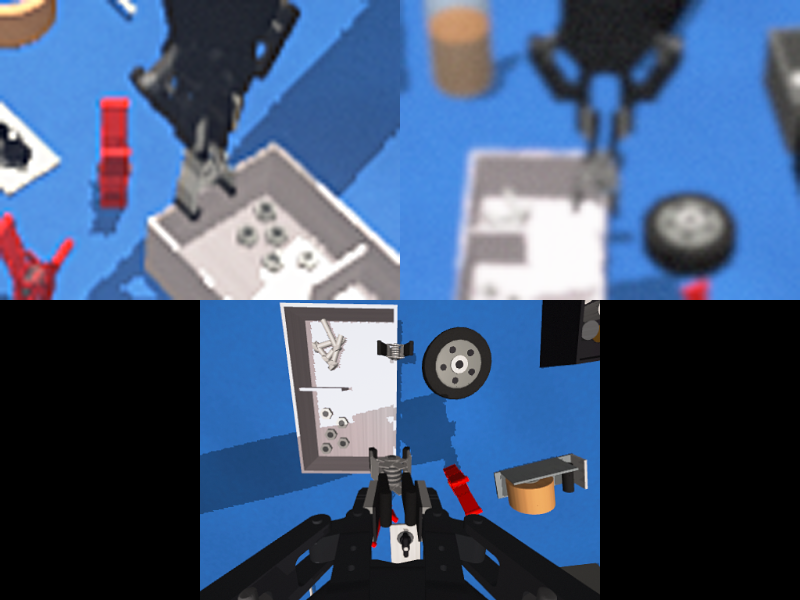

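The clamp is held open, clear of the wall: coil at (390,472), jaws at (375,452) and (405,450) in the wrist part. I now measure its pose in the hand.

Run:
```python
from h import *
np.set_printoptions(precision=4,suppress=True)
C1,C2,C=cam('scene'),cam('side'),cam('wrist');s=readout.get_state();p=s['eef_pos'];t=R.from_quat(s['tcp_rot']).as_matrix()
W=lambda u,v:((u-200)*1.28,(v-300)*1.28)
S=lambda u,v:(u/4+231,v/4+157)
D=lambda u,v:((u-400)/4+208,v/4+99)
tool=lambda P:(P-p)@t*1000
for n,a,b in(('coil s-w',(C1,S(205,170)),(C,W(390,472))),('coil d-w',(C2,D(597,180)),(C,W(390,472))),('coil s-d',(C1,S(205,170)),(C2,D(597,180))),
  ('jaw inner s-w',(C1,S(232,190)),(C,W(375,452))),('jaw outer s-w',(C1,S(190,208)),(C,W(406,450)))):
    P,e=tri(a[0],a[1],b[0],b[1]);print(n,P,e,'tool mm',tool(P))
# predicted rows for vertical clamp with pin at tool z=+z0
for z0 in(0,.01,.02):
    print(z0,proj(C,[p+t@[0,0,z0],p+t@[0,.018,z0+.043],p+t@[.012,.018,z0+.043]]), proj(C1,[p+t@[0,0,z0]]),proj(C2,[p+t@[0,0,z0]]))
```

```text
coil s-w [0.5515 0.1426 0.1845] 0.0015489206085580155 tool mm [-4.5293 -7.3709 28.2794]
coil d-w [0.5533 0.1425 0.1868] 0.0031208042853707626 tool mm [-4.3548 -5.5565 25.9309]
coil s-d [0.554  0.1439 0.1862] 0.002457542033335128 tool mm [-2.8704 -5.0955 26.6227]
jaw inner s-w [0.5375 0.1581 0.1619] 0.00378258210795083 tool mm [  8.6518 -23.6114  50.8206]
jaw outer s-w [0.5697 0.1495 0.1578] 0.0053697881550367945 tool mm [ 4.9905  9.4764 54.9956]
0 [[253.2253 230.1601]
 [276.4936 206.1694]
 [276.8945 191.2827]] [[281.8097 195.38  ]] [[258.4108 137.857 ]]
0.01 [[253.1882 223.6457]
 [275.4958 201.817 ]
 [275.8645 187.4902]] [[281.5764 197.5523]] [[258.3906 139.9275]]
0.02 [[253.1546 217.7596]
 [274.5779 197.8121]
 [274.918  184.0047]] [[281.3464 199.6934]] [[258.3706 141.9734]]
```

Call:
step_arm:
  increments:
    - [[0,0,12],[0,0,0]]
    - [[12,-34,12],[0,0,0]]
    - [[12,-34,0],[0,0,0]]
    - [[12,-34,0],[0,0,0]]
    - [[12,-34,0],[0,0,0]]
    - [[12,-34,0],[0,0,0]]
    - [[12,-34,0],[0,0,0]]
    - [[0,0,0],[0,0,0]]

```text
time: 17.37
eef_pos: [0.631, -0.0641, 0.2331]
tcp_rot: [0.76, 0.65, -0.002, 0.0]
contact_force: [-0.5, 0.4, -1.1]
opening: 0.27
finger_force: 34.0
```

```bash
python3 s1.py
python3 - <<'E'
from h import *
s=readout.get_state();im=cams.read_camera('wrist');cv2.imwrite('pics/w9.png',im[:,:,::-1])
r,b=im[:,:,0].astype(int),im[:,:,2].astype(int);blue=(b-r>50)
g=im.max(2)
for y in range(170,262,3): print(y,''.join('.' if blue[y,x] else ('#' if g[y,x]<60 else '+' if g[y,x]<130 else 'o') for x in range(204,300,1)))
E
```

```text
17.3667 [ 0.631  -0.0641  0.2331] yang -0.15557301300159115 0.2696177674999886 33.99659723974764 [-0.5453  0.4318 -1.0984] [ 0.0867 -0.009   0.0366] [-0.2598  0.1825  1.6578 -0.003   1.3029 -0.1034]
170 ooooooooooo.....................................................................................
173 ooooooooooo.....................................................................................
176 ooooooooooo.....................................................................................
179 +oooooooooo.....................................................................................
182 ooooooooooo+....................................................................................
185 oooooooooooo....................................................................................
188 oooooooooooo....................................................+...............................
191 oooooooooooo+....+########...................................########...........................
194 ooooooooooooo.....++++#####.................................######++++...................
[... 1529 characters left out ...]
+########+++++++++++#################++++++o++++++++++###################+++++++++++########+.
245 ###########+++++++++++##################++o....o++++++++####################+++++++++++#########
248 ##########+++++++++++###################...........o++oo#####################+++++++++++########
251 #########+++++++++++####################+ooooooooooooooo#####################++++++++++++#######
254 ########++++++++++++####################oooooooooooooooo+#####################+++++++++++#######
257 #######++++++++++++#####################oooooooooooooooo+#####################++++++++++++######
260 ######+++++++++++++#####################oooooooooooooo+++######################++++++++++++#####
```

Call:
step_arm:
  increments:
    - [[-20,-32,0],[0,0,0.028]]
    - [[-20,-32,0],[0,0,0]]
    - [[-20,-32,0],[0,0,0]]
    - [[-20,-31,0],[0,0,0]]
    - [[-20,-31,0],[0,0,0]]
    - [[0,0,0],[0,0,0]]
    - [[0,0,0],[0,0,0]]
    - [[0,0,0],[0,0,0]]

```text
time: 18.08
eef_pos: [0.5303, -0.2149, 0.2344]
tcp_rot: [0.749, 0.663, 0.0, -0.001]
contact_force: [0.1, 0.5, -0.1]
opening: 0.267
finger_force: 35.1
```

```bash
python3 s1.py
python3 - <<'E'
from h import *
s=readout.get_state();im=cams.read_camera('wrist');cv2.imwrite('pics/w10.png',im[:,:,::-1])
C=cam('wrist',s);c=np.array([.5265,-.2255,.13]);ex=np.array([.992,-.127,0]);ey=np.array([.127,.992,0])
print(proj(C,[c+.06*ey+.002*ex,c+.06*ey-.002*ex,c]))
r,b=im[:,:,0].astype(int),im[:,:,2].astype(int);blue=(b-r>50)
g=im.max(2)
for y in range(120,236,4): print(y,''.join('.' if blue[y,x] else str(g[y,x]//26) for x in range(204,300,1)))
E
```

```text
18.0833 [ 0.5303 -0.2149  0.2344] yang -0.1217722106288502 0.26671124161342 35.101720778038725 [ 0.1276  0.4681 -0.1291] [ 0.0187 -0.0147 -0.0277] [-0.5627  0.0432  1.8076  0.0008  1.2925 -0.4412]
[[252.99861849 133.2128914 ]
 [248.66325417 133.18714532]
 [250.57867079 195.01889807]]
120 ........................5777777777777777762111111113677777789999977765..........................
124 ........................5777777777777777763333333334677777899999999996..........................
128 .........................67777777777777776333355533467777778999999999...........................
132 .........................67777777777777776333555433467777789999999999...........................
136 .........................67777777777777777347999533467777789999999999...........................
140 .........................57777777777777776337999623467777779999999988...........................
144 .........................57777777777777777448999623357777789999777776...........................
148 .........................57777777777777777448999723357777788777777777788888888888888888888888787
152 ...
[... 1413 characters left out ...]
..................5444444554448953333333334344444443344557633454444455........................
212 ....................4444444456665544333334466665443444333333443344444456........................
216 ....................5444444443443323444332233333322345665543333444444456........................
220 .....................544455542344421222223344444443322222322344433345446........................
224 ....................554454300000000001366676777777766554200000000001354.........................
228 ......................55543000000000002433333333223344553000000000003...........................
232 ...............44444444310000000000000122233333333222222100000000000110012444444444.............
```

The card's top edge is at columns 248-252 (predicted 249-253) and the jaws' inner edges are at 232 and 265, so the clamp is centred to about 1 mm. I lower it now.

Call:
step_arm:
  increments:
    - [[1,-3,-8],[0,0,-0.003]]
    - [[0,-3,-8],[0,0,0]]
    - [[0,0,-8],[0,0,0]]
    - [[0,0,-8],[0,0,0]]
    - [[0,0,-8],[0,0,0]]
    - [[0,0,-8],[0,0,0]]
    - [[0,0,-8],[0,0,0]]
    - [[0,0,0],[0,0,0]]

```text
time: 18.8
eef_pos: [0.5303, -0.2214, 0.1764]
tcp_rot: [0.75, 0.662, -0.001, -0.002]
contact_force: [0.2, -0.0, -1.0]
opening: 0.262
finger_force: 35.0
```

Call:
step_arm:
  increments:
    - [[0,0,0],[0,0,0]]
    - [[0,0,0],[0,0,0]]
    - [[0,0,0],[0,0,0]]
    - [[0,0,0],[0,0,0]]

```text
time: 19.13
eef_pos: [0.5319, -0.2224, 0.1799]
tcp_rot: [0.75, 0.662, 0.0, 0.001]
contact_force: [-0.6, 0.5, -1.7]
opening: 0.266
finger_force: 35.0
```

```bash
python3 s1.py
python3 - <<'E'
from h import *
s=readout.get_state();im=cams.read_camera('wrist');sd=cams.read_camera('side');sc=cams.read_camera('scene')
cv2.imwrite('pics/w11.png',im[:,:,::-1]);cv2.imwrite('pics/sd11.png',sd[:,:,::-1]);cv2.imwrite('pics/sc11.png',sc[:,:,::-1])
C=cam('wrist',s);t=R.from_quat(s['tcp_rot']).as_matrix()
g=im.max(2);r,b=im[:,:,0].astype(int),im[:,:,2].astype(int);blue=(b-r>50)
for y in range(140,222,4): print(y,''.join('.' if blue[y,x] else str(g[y,x]//26) for x in range(210,290,1)))
# bolts: dark wing pixels in scene, compared to start
for n,now in(('scene',sc),('side',sd)):
    old=cv2.imread(f'pics/{n}0.png')[:,:,::-1];Cc=cam(n)
    for k,p in dict(L=(.546,-.0765,.028),R=(.509,-.3745,.028),T=(.6165,-.239,.028)).items():
        u=proj(Cc,[p])[0];y,x=int(round(u[1])),int(round(u[0]))
        o=[]
        for I in(old,now):
            ys,xs=np.nonzero(I[y-11:y+11,x-11:x+11].max(2)<60);P=onz(Cc,np.c_[xs+x-11,ys+y-11],.03)[:,:2];q=P-P.mean(0)
            V=np.linalg.svd(q,full_matrices=False)[2][0];o+=[len(xs),round(float(np.arctan2(V[1],V[0])%np.pi),2)]
        print(n,k,o)
E
```

```text
19.1333 [ 0.5319 -0.2224  0.1799] yang -0.12501146894464565 0.266106043189122 35.043723365524784 [-0.5628  0.4666 -1.6772] [0.0329 0.0017 0.0157] [-0.572   0.0969  1.8525 -0.      1.1907 -0.447 ]
140 .............777777777777777777646999954333367777777899999999998................
144 .............677777777777777777746999863233367777789999999988776................
148 .............5777777777777777777459999734334677777789987777777767777777777777777
152 .............5777777777777777777559999833334677777777777777777768777777777777777
156 .............5777777777777777777458999943334677777777777777777767777777777777777
160 .............5777777777777777777469999933334677777777777777777767777777777777777
164 ..............777777777777777777669999934333577777777777777777767777777777777777
168 ..............677777777777777777679999944333587777777777777777767777777777777777
172 ..............677777777777777777669999935333587777777777777777767777777777777777
176 ..............577777777777777777669999845333587777777777777777768777777777777777
180 ..............577777777777778999859999744333587777
[... 351 characters left out ...]
23334..............
200 .............45543111116999998875332111111122233457777751111123555..............
204 ..............5444444555543334444444433333333444554333333334444455..............
208 ..............5444444554446953333333333344444443344556533454444455..............
212 ..............4444444456665544333334466665443434333333343344444455..............
216 ..............5444444543443323444332233333322345665569433344444456..............
220 ...............544444542344421222223344444443322222357344433344456..............
scene L [50, 1.73, 36, 1.34]
scene R [43, 1.85, 31, 1.42]
scene T [44, 2.22, 35, 1.28]
side L [20, 2.56, 153, 0.34]
side R [15, 2.77, 10, 1.74]
side T [19, 2.36, 15, 1.7]
```

Call:
step_arm:
  increments:
    - [[-1,0,-2],[0,0,0]]
    - [[0,0,-2],[0,0,0]]
    - [[0,0,0],[0,0,0]]
    - [[0,0,0],[0,0,0]]
    - [[0,0,0],[0,0,0]]
    - [[0,0,0],[0,0,0]]
    - [[0,0,0],[0,0,0]]
    - [[0,0,0],[0,0,0]]

```text
time: 19.95
eef_pos: [0.5306, -0.2222, 0.1752]
tcp_rot: [0.75, 0.662, 0.0, 0.0]
contact_force: [-0.7, 0.7, -0.7]
opening: 0.267
finger_force: 35.0
```

```bash
python3 s1.py; python3 -c "
from plant import sign_off
print(sign_off())"
```

```text
19.95 [ 0.5306 -0.2222  0.1752] yang -0.12497591505306427 0.26681825431792605 35.04654640099034 [-0.6934  0.7329 -0.6607] [-0.019   0.0429 -0.0698] [-0.5729  0.0993  1.8589  0.      1.1831 -0.4479]
the job is handed in; nothing more can be done
None
```

I turned all three wing bolts to their stops and handed the job in at about 20 s with the larger clamp held open around the card's top edge, its jaws about 12 mm off each face by my image measurements; sign-off returned no verdict.

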